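# Put a painted bowl into the drying hood and hold its vent half open

### The job

Slide the wooden tray with the banded bowl along its guide and under the drying hood until it is fully home against the end stop, the bowl still standing upright in the middle of the tray and the vent still shut. Then slide the sprung shutter on top of the hood to half open with the fingers on its upright fin, and finish while still holding it there: it springs shut when let go. Leave the jars, the cup and the spare bowl beside the hood where they are.

Things in the scene. Friction and masses are not known exactly. Their poses are not given: they have to be found in the camera images.
- hood: Drying hood fixed to the bench; its place and heading vary. Origin on the bench top (z = 0) under the guide's centre line; z up; +y runs along the tray guide from the open entrance to the closed end, x across. Base board 10 mm thick; two guide strips 28 mm high, 137 mm apart, y = -223..187 mm. A fan heater 150 mm tall, 150 mm wide stands at the closed end, y = 221..291 mm.
- stop_face (a point): Middle of the face of the tray's wooden end stop, in the guide at hood x = 0, y = 185 mm, 18 mm above the bench. Axes as the hood's.
- canopy_top (a point): Middle of the grey canopy's top, 118 mm above the bench. The canopy stands on four legs over hood x = -100..100, y = 20..220 mm; the lower edge over the entrance is 96 mm above the bench. Its top has a vent 76 mm wide, y = 30..110 mm, covered by the sprung shutter, which lies between two runners 126 mm high.
- half_mark (a point): Point on the shutter's centre line (hood x = 0, y = 117.5 mm, 118 mm up) level with the middle pair of three pairs of black marks, which lie on the canopy outside the runners. The middle of the shutter's fin stands level with the first pair (y = 77.5 mm) when shut, with this one when half open, with the last (y = 157.5 mm) when fully open.
- tray_mid (a point): Centre of the loose wooden tray on its upper face, 18 mm above the bench. Axes as the hood's while in the guide. Plate 130 x 130 x 8 mm with a 6 mm rim; slides along hood y with 3.5 mm play each side. Fully home its front edge touches the end stop and this point is at hood y = 120 mm; it starts 17 to 24 cm short of that. With the bowl 0.6 to 1.2 kg; pushing takes a few newtons.
- post_grip (a point): Grip point on the tray's upright round wooden post: 22 mm diameter, top 128 mm and this point 102 mm above the bench. The post stands on a tongue of the tray, 180 mm behind the tray's centre (hood -y); with the tray home it is still 80 mm outside the canopy. Take it from above and push towards hood +y.
- bowl_mid (a point): Centre (half-way up) of the white lidded bowl with dark bands, 100 mm wide, 64 mm tall, standing loose on the middle of the tray; z is its upright axis.
- shutter (a joint): Opening of the vent shutter in m: 0 shut, 0.040 half open, 0.080 fully open; it is the length of vent uncovered. It slides along hood +y to open. A spring pulls it shut: about 3 N to start, 8.5 N at half, 13.5 N fully open; let go, it shuts itself.
- fin_grip (a point): Grip point on the shutter's upright steel fin, mid-width, 28 mm above the shutter plate, 150 mm above the bench. The fin is 12 mm thick along hood y, 50 mm wide along hood x, 50 mm tall. Shut, it stands at hood y = 77.5 mm, x = 0; it moves with the shutter.
- jar_tall_mid (a point): Bystander beside the hood, to be left alone: lidded jar 54 mm wide, 85 mm tall; point half-way up its axis.
- jar_short_mid (a point): Bystander beside the hood, to be left alone: lidded jar 64 mm wide, 55 mm tall; point half-way up its axis.
- cup_mid (a point): Bystander beside the hood, to be left alone: open terracotta cup 72 mm wide, 70 mm tall; point half-way up its axis.
- spare_bowl_mid (a point): Bystander beside the hood, to be left alone: plain white lidded bowl without bands, 110 mm wide, 68 mm tall; point half-way up its axis.
Things that resemble listed ones, but are neither listed nor needed, are in the scene too. Leave any blue or red look-alike of the part that bears bowl_mid alone.

How it is judged:
By the outcome, as a careful person would: the job done as asked, in the order asked, and still so for the second after the job is handed in, while the arm keeps its last pose, push and grip.
It also fails if it takes over 48 s, if anything falls off the work surface, if the arm or the gripper's body presses on something with over 40 N, if the wrist force passes 120 N, or if a joint passes its speed limit or range.

### The arm

A 7-joint arm with a two-finger parallel gripper is mounted at the origin on the work surface. World frame = base frame: x ahead of the robot, y to its left, z up, the work surface at z = 0. Lengths are in m, angles in rad, forces in N, time in s.
With the tool pointing down it reaches from about 0.4 to 0.925 m from the base axis. Payload 5.6 kg.
Tool frame: the origin (TCP) lies on the centre line of the jaws, within the pads' length; the fingertips stand 8 mm ahead of it and the grasp point (between the pads) lies 11 mm behind it; z points along the fingers, y is the direction in which the jaws open and shut (so a half turn about z gives the same grasp; the last joint's range is limited). The gripper opens to 85 mm and grips with 20 to 120 N. Pads are 22 mm wide; open, the fingers measure 114 mm over their backs; the gripper's body (76 mm by 85 mm) begins 54 mm behind the grasp point. The pads swing forward as they close: fully open they stand 13 mm farther back than shut.
Start: joints at [-1.384, 0.468, -0.012, 1.603, 0.006, 1.071, -0.056], TCP at [0.148, 0.633, 0.239] pointing down, gripper open.
Joint ranges: [-2.53, 2.53], [-0.31, 2.02], [-1.57, 1.55], [0.28, 2.44], [-1.29, 4.43], [0.15, 1.84], [-2.92, 2.92]. Speed limits (rad/s): [2.57, 2.57, 3.14, 3.14, 3.14, 3.14, 3.14].

### API

Orientations are given as a 3x3 rotation matrix whose columns are the frame's x, y, z axes.
In Python, from plant import manip, viewer gives the robot as it stands. The module is installed in compiled form; this text tells all that it offers.
- The arm moves only by the tool servo_tool, never from a script. Its argument "series" is a list of rows, each a list of 5 numbers: the closure in counts, from 0 (fully open) to 255 (shut), then the shift along the tool's x, y, z in mm, then the turn about the tool's z in rad. A call has 1 to 12 rows; each row is the pose to reach, as a shift and turn from the pose measured when the call began, along the tool's axes at that moment; what a row does not reach only later rows make up. A row lasts 1/12 s, in which the tool goes at most 41.7 mm and 7.16 degrees, less where a joint would pass 70% of its speed; a pose out of reach is approached as far as the arm can. A call with a gripper value outside its range is refused whole. The fingers move at their own pace and stop on an object; "force" is the grip in N (left out, the last holds). Time passes only in rows, so rows that repeat a pose let the fingers close. It gives the time, the measured TCP pose, the force and the opening at its end, in the units of the state.
- manip.get_state(): the state, without advancing time (a new reading comes with each control period).
- viewer.snapshot(name): name is "side" or "top" or "wrist"; returns a dict with "frame" (480x640x3 uint8, red, green, blue), "fx", "fy", "cx", "cy" (pixels), "extrinsics" (4x4, takes a point from camera to world coordinates). Camera axes: x right, y down, z forward; pixel columns grow to the right and rows downward; lengths in m; the calibration is good to about 2 mm. A picture is of the moment at which its call begins. There is no depth.
- manip.sign_off(): hands the job in, once; it reports no verdict.
The state is a dict: "t": time; "qpos": joint angles; "qvel": joint speeds; "joint_torque": joint torques, N m; "ee_pos": TCP position; "eef_rot": TCP orientation; "contact_force": force on the tool from outside, world axes, zero at the start; "ft_torque": the same for the moment, N m; "width": finger opening in m.
Only numpy, scipy, OpenCV 4.12 (cv2) and the standard library are available. Lean on these libraries where they do the work, as an engineer would, in place of code of your own. Each camera call takes 0.05 s, during which the arm holds its last target.

## Working session

There is one attempt and no reset: what is moved stays moved. The work goes in short steps, Python scripts to look and compute and a tool call to move; the robot and the scene stay as the last step left them, time stands still between calls to the robot, and variables do not carry over. Pictures are saved under pics/ and viewed, and the job is handed in when it is done.

Besides the shell and the picture viewer there is one more tool, called after ">>>" as name([rows], argument=value, ...), one row to a line, values as JSON. servo_tool: Moves the arm, as the interface text tells. Its arguments: {"type":"object","properties":{"series":{"type":"array"},"force":{"type":"number"}},"required":["series"]}

```bash
mkdir -p pics
python3 - <<'E'
from plant import manip, viewer
import cv2,numpy as np,pickle
s=manip.get_state();print(s)
for n in ["side","top","wrist"]:
    d=viewer.snapshot(n);pickle.dump(d,open(f"{n}0.pkl","wb"))
    print(n,d["fx"],d["fy"],d["cx"],d["cy"],np.round(d["extrinsics"],4).tolist())
    cv2.imwrite(f"pics/{n}0.png",d["frame"][:,:,::-1])
E
```

```text
{'t': 0.0, 'qpos': array([-1.38401646,  0.46837135, -0.01161181,  1.60364017,  0.00602542,
        1.07139243, -0.05629273]), 'qvel': array([-9.53961266e-04,  1.26529300e-03,  6.59437918e-04,  2.12558119e-03,
        7.25115141e-04,  3.03020365e-04, -4.22803266e-05]), 'joint_torque': array([ 7.41386266e-04, -5.32387161e+01,  2.20403873e-02, -2.51294750e+01,
        1.14606234e-02,  7.78530026e-03, -4.47240666e-06]), 'ee_pos': array([0.14798834, 0.63236513, 0.23833525]), 'eef_rot': array([[-9.73708286e-01,  2.27798383e-01, -2.64863602e-04],
       [ 2.27798493e-01,  9.73706711e-01, -1.75727740e-03],
       [-1.42405485e-04, -1.77141109e-03, -9.99998421e-01]]), 'contact_force': array([ 0.45433058,  0.27851116, -1.22004415]), 'ft_torque': array([-0.00052453, -0.04099594, -0.04244292]), 'width': 0.0855787412635457}
side 444.0851604960468 444.0851604960468 322.57799973618967 231.39761906851354 [[0.8046, -0.3159, 0.5029, 0.1657], [-0.5938, -0.4116, 0.6914, -0.5041], [-0.0115, -0.8549, -0.5187, 0.5018], [0.0, 0.0, 0.0, 1.0]]
top 596.6581840641571 596.6581840641571 326.91730429860075 233.37126087099637 [[0.1616, -0.9644, 0.2093, 0.3355], [-0.9868, -0.1568, 0.0393, -0.024], [-0.0051, -0.2129, -0.9771, 1.0514], [0.0, 0.0, 0.0, 1.0]]
wrist 417.3180602616082 417.3180602616082 324.5508961205398 233.80530772581886 [[0.2283, 0.9251, 0.3034, 0.0699], [0.9736, -0.2167, -0.0718, 0.6516], [-0.0007, 0.3117, -0.9502, 0.3728], [0.0, 0.0, 0.0, 1.0]]
```

View pics/side0.png

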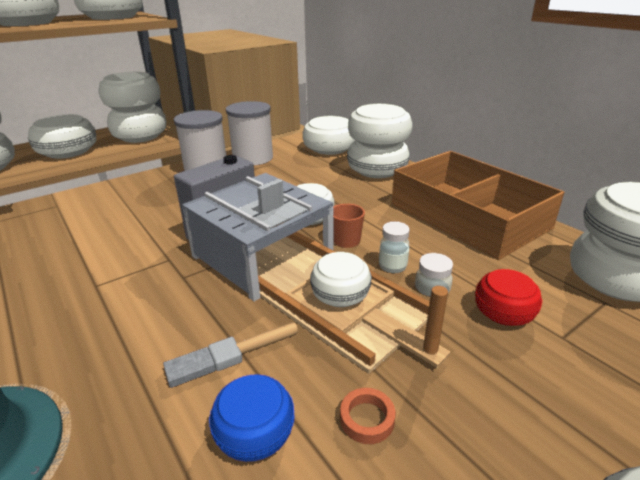

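View pics/top0.png

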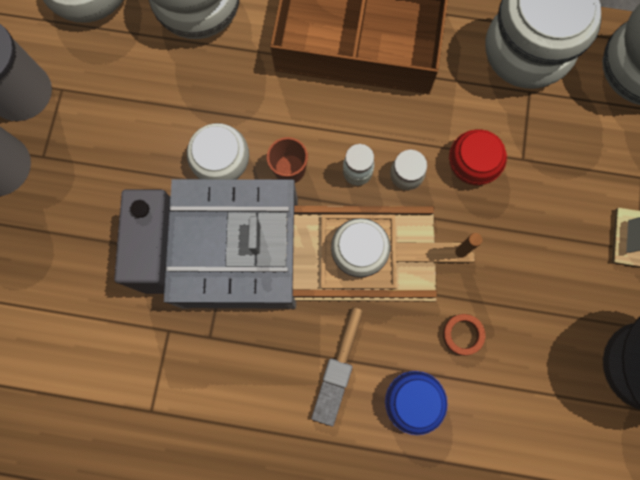

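View pics/wrist0.png

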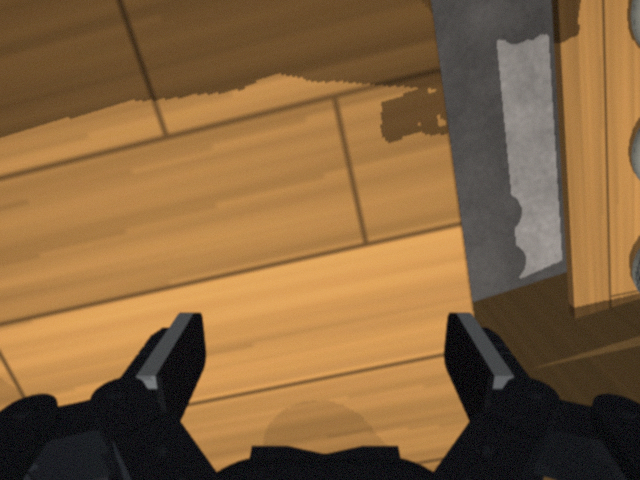

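The side view shows the hood with the entrance towards the robot's right, the banded bowl on the tray at (340,280) and the post at (437,320). In the top view the canopy covers about (168–295, 180–304), the fin is at (254,233) and the post top is at (474,240). Next I'll measure these.

```bash
cat > h.py <<'E'
import numpy as np,cv2,pickle
def ray(d,u,v):
    E=d["extrinsics"];r=E[:3,:3]@np.array([(u-d["cx"])/d["fx"],(v-d["cy"])/d["fy"],1.]);return E[:3,3],r/np.linalg.norm(r)
def onz(d,u,v,z):
    o,r=ray(d,u,v);return o+r*(z-o[2])/r[2]
def proj(d,P):
    E=d["extrinsics"];c=E[:3,:3].T@(np.asarray(P)-E[:3,3]);return np.array([d["fx"]*c[0]/c[2]+d["cx"],d["fy"]*c[1]/c[2]+d["cy"]])
def tri(l):
    A=0;b=0
    for d,u,v in l:
        o,r=ray(d,u,v);M=np.eye(3)-np.outer(r,r);A=A+M;b=b+M@o
    return np.linalg.solve(A,b)
E
python3 - <<'E'
from h import *
d=pickle.load(open("top0.pkl","rb"));im=d["frame"][:,:,::-1]
cv2.imwrite("pics/tz1.png",cv2.resize(im[170:320,110:310],(800,600),interpolation=cv2.INTER_CUBIC))
cv2.imwrite("pics/tz2.png",cv2.resize(im[170:320,290:490],(800,600),interpolation=cv2.INTER_CUBIC))
s=pickle.load(open("side0.pkl","rb"));im=s["frame"][:,:,::-1]
cv2.imwrite("pics/sz1.png",cv2.resize(im[160:370,180:460],(800,600),interpolation=cv2.INTER_CUBIC))
E
```

```text
(no output)
```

View pics/tz1.png

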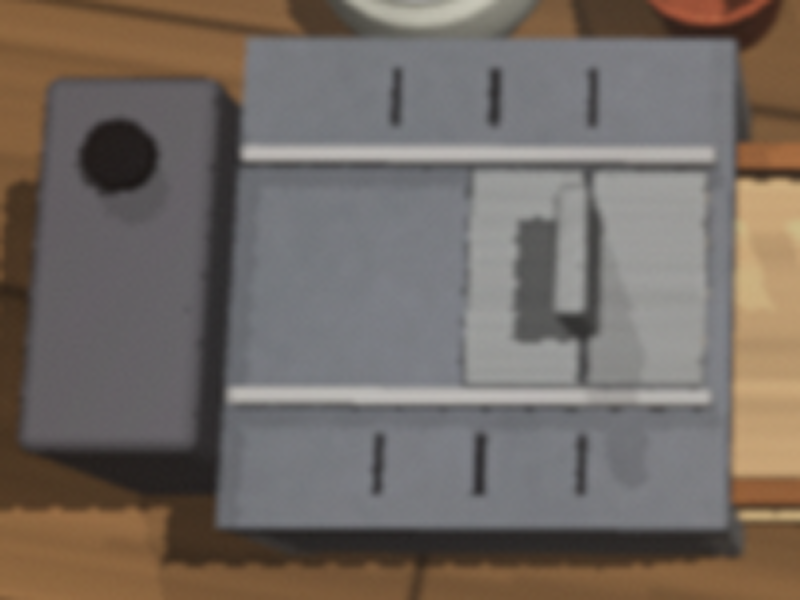

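View pics/tz2.png

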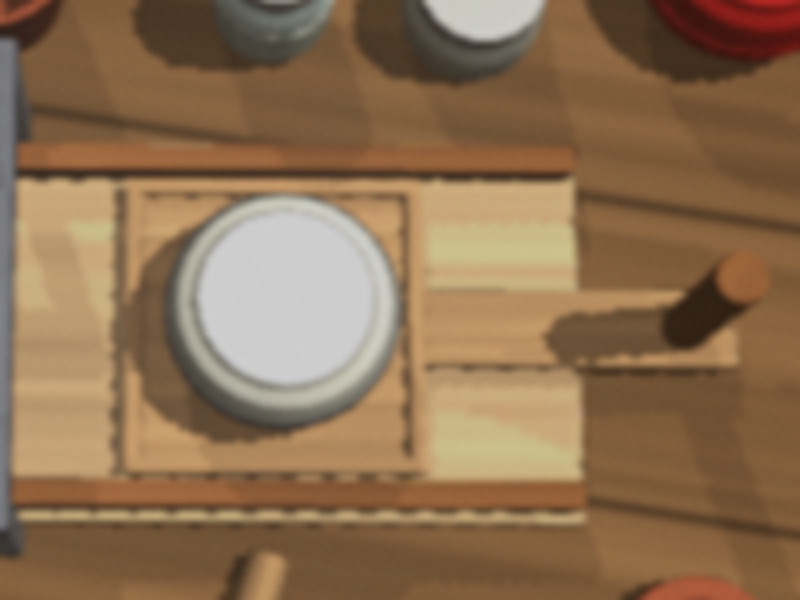

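View pics/sz1.png

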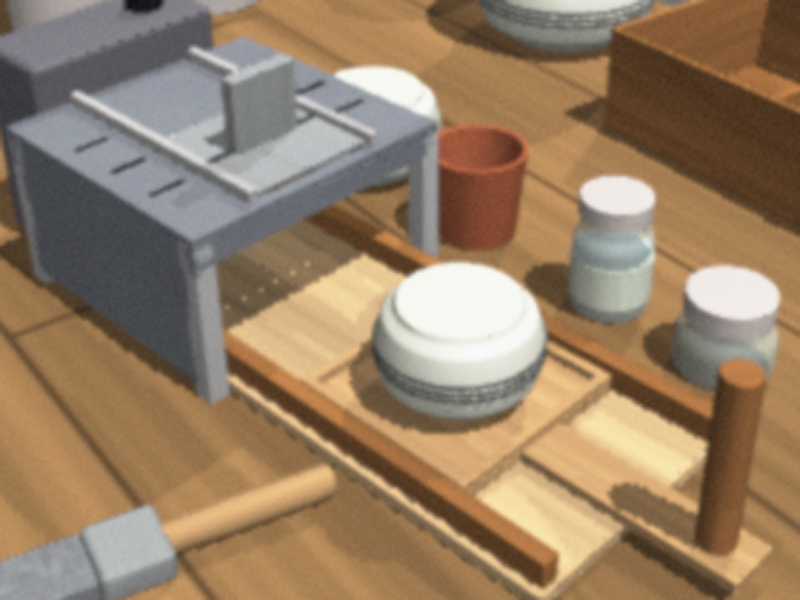

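Run:
```python
from h import *
from plant import manip
d=pickle.load(open("top0.pkl","rb"));s=pickle.load(open("side0.pkl","rb"))
T1=lambda u,v:(u/4+110-.375,v/4+170-.375)
T2=lambda u,v:(u/4+290-.375,v/4+170-.375)
S=lambda u,v:(u*.35+180-.3,v*.35+160-.3)
loc=np.array([[100,20],[-100,20],[100,220],[-100,220]]+[[x,y] for x in(75,) for y in(157.5,117.5,77.5)]+[[-75,y] for y in(157.5,117.5,77.5)])/1e3
px=[(740,38),(727,528),(247,38),(217,528),(396,96),(494,96),(592,96),(378,463),(480,463),(581,463)]
W=np.array([onz(d,*T1(*p),.118)[:2] for p in px])
print(np.round(W,4))
c=loc[:4].mean(0);
A=loc[:4]-c;B=W[:4]-W[:4].mean(0)
th=np.arctan2((A[:,0]*B[:,1]-A[:,1]*B[:,0]).sum(),(A*B).sum());R=np.array([[np.cos(th),-np.sin(th)],[np.sin(th),np.cos(th)]])
O=W[:4].mean(0)-R@c
print("theta",th,np.degrees(th),"O",O); print(np.round(((W-O)@R)*1000,1))
# side check of canopy front corners
for q,name in(((192,240),"-x front"),((437,128),"+x front"),((8,128),"-x rear")):print(name,np.round((onz(s,*S(*q),.118)[:2]-O)@R*1000,1))
pt=onz(d,*T2(742,279),.128);print("post",pt,(pt[:2]-O)@R*1000)
p2=onz(s,*S(742,374),.128);print("post side",p2,(p2[:2]-O)@R*1000)
b=onz(d,*T2(286,297),.018+.064);print("bowl",b,(b[:2]-O)@R*1000)
for q in((122,180),(425,186),(122,472),(425,476)):
  b=onz(d,*T2(*q),.024);print("tray",(b[:2]-O)@R*1000)
for q in((572,148),(585,507)):
  b=onz(d,*T2(*q),.028);print("strip end",(b[:2]-O)@R*1000)
for q in((566,190),(569,312),(586,190),(590,312)):
  b=onz(d,*T1(*q),.172);print("fin top",(b[:2]-O)@R*1000)
np.save("hood.npy",np.r_[O,th])
```

```text
[[0.6165 0.0803]
 [0.4188 0.0508]
 [0.5842 0.2794]
 [0.3867 0.2477]
 [0.5699 0.2142]
 [0.5762 0.1748]
 [0.5826 0.1355]
 [0.4218 0.1907]
 [0.4283 0.1511]
 [0.4347 0.1119]]
theta 0.1574889022931867 9.023449421547792 O [0.52037892 0.0460188 ]
[[ 100.3   18.8]
 [ -99.6   20.6]
 [  99.7  220.5]
 [-100.4  220.1]
 [  75.2  158.3]
 [  75.4  118.4]
 [  75.5   78.6]
 [ -74.6  158.3]
 [ -74.5  118.2]
 [ -74.3   78.5]]
-x front [-99.2  20.4]
+x front [92.3 12.9]
-x rear [-99.8 216.7]
post [ 0.56126922 -0.21928929  0.128     ] [  -1.22631646 -268.43788845]
post side [ 0.56104188 -0.22167536  0.128     ] [  -1.8250701  -270.75877004]
bowl [ 0.53467896 -0.04375871  0.082     ] [ 4.24827074e-02 -9.09092441e+01]
tray [ 64.27548696 -21.60314656]
tray [  62.00549963 -155.89048964]
tray [-65.72805868 -22.54026484]
tray [ -66.91832466 -153.33710993]
strip end [  78.56951641 -220.83160964]
strip end [ -80.45688389 -221.16609241]
fin top [22.85313209 80.47624311]
fin top [-24.29116642  77.84755915]
fin top [22.87988044 72.87918421]
fin top [-24.26122675  69.95928358]
```

The fit agrees with the listed geometry: heading 9.02°, tray centre at hood y ≈ -89 mm, post at about (0.561, -0.220). Now I'll move over towards the post, turning the jaw axis to the hood's y.

>>> servo_tool([
  [0,-35,-22,-10,0.11],
  [0,-70,-45,-20,0.23],
  [0,-106,-68,-20,0.35],
  [0,-142,-90,-20,0.47],
  [0,-177,-113,-20,0.59],
  [0,-212,-136,-20,0.71],
  [0,-248,-158,-20,0.83],
  [0,-283,-181,-20,0.95],
  [0,-319,-204,-20,1.07],
  [0,-354,-226,-20,1.19],
  [0,-389,-249,-20,1.31],
  [0,-425,-272,-20,1.43],
])

```text
t: 1.15
ee_pos: [0.4959, 0.2742, 0.259]
eef_rot: [[0.095, 0.996, -0.0], [0.996, -0.095, -0.001], [-0.001, -0.0, -1.0]]
contact_force: [0.3, 0.3, -0.1]
width: 0.0854
```

```bash
cat >> h.py <<'E'
def delta(target,jaw_heading):
    from plant import manip
    s=manip.get_state();R=s["eef_rot"];dl=R.T@(np.asarray(target)-s["ee_pos"])*1000
    h=np.arctan2(R[1,1],R[0,1]);t=-(jaw_heading-h);t=(t+np.pi/2)%np.pi-np.pi/2
    print("t",s["t"],"tcp",np.round(s["ee_pos"],4),"z",np.round(R[:,2],3),"delta mm",np.round(dl,1),"turn",round(t,3),"q",np.round(s["qpos"],2),"F",np.round(s["contact_force"],1),"w",round(s["width"],4))
def hw(x,y,z):
    O=np.load("hood.npy");c,n=np.cos(O[2]),np.sin(O[2]);return np.array([O[0]+c*x-n*y,O[1]+n*x+c*y,z])
E
python3 -c "
from h import *
delta([.561,-.220,.19],np.load('hood.npy')[2]+np.pi/2)"
```

```text
t 1.15 tcp [0.4959 0.2742 0.259 ] z [-0.    -0.001 -1.   ] delta mm [-485.7  111.6   69.5] turn 1.319 q [-0.92  0.32  0.44  1.81 -0.15  1.05 -0.52] F [ 0.3  0.3 -0.1] w 0.0854
```

>>> servo_tool([
  [0,-38,9,0,0.11],
  [0,-78,18,0,0.22],
  [0,-118,27,0,0.33],
  [0,-158,36,0,0.44],
  [0,-198,45,0,0.55],
  [0,-238,55,0,0.66],
  [0,-278,64,0,0.77],
  [0,-318,73,0,0.88],
  [0,-358,82,0,0.99],
  [0,-398,92,0,1.1],
  [0,-438,101,20,1.21],
  [0,-470,108,40,1.32],
])

```text
t: 2.15
ee_pos: [0.5599, -0.2059, 0.2208]
eef_rot: [[0.989, 0.15, 0.004], [0.15, -0.989, -0.002], [0.003, 0.002, -1.0]]
contact_force: [0.9, 0.1, 0.2]
width: 0.0853
```

```bash
python3 -c "
from h import *
delta([.561,-.220,.19],np.load('hood.npy')[2]+np.pi/2)
from plant import viewer
for n in ('wrist',):
  d=viewer.snapshot(n);cv2.imwrite('pics/%s1.png'%n,d['frame'][:,:,::-1]);pickle.dump(d,open('w1.pkl','wb'))
"
```

```text
t 2.15 tcp [ 0.5599 -0.2059  0.2208] z [ 0.004 -0.002 -1.   ] delta mm [-1.1 14.  30.8] turn -0.007 q [-0.32  0.49  0.83  1.8  -0.41  1.03 -0.75] F [0.9 0.1 0.2] w 0.0853
```

View pics/wrist1.png

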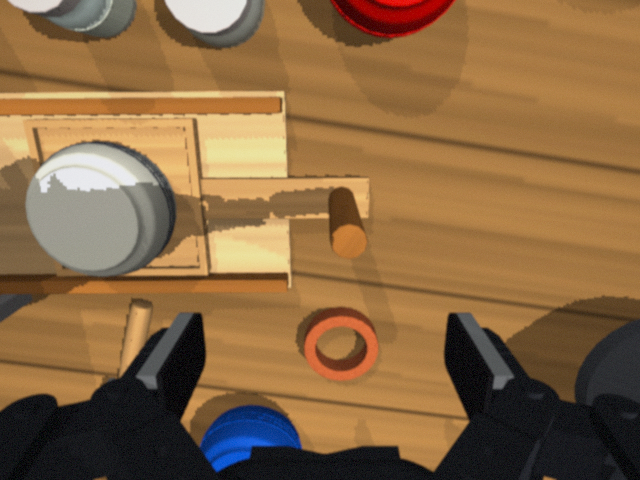

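The wrist view shows the post top at (348,241), with the bowl centred on the tray. I'll cross-check the post position from this view.

```bash
python3 -c "
from h import *
w=pickle.load(open('w1.pkl','rb'))
p=onz(w,348,241,.128);print(p)
delta([p[0],p[1],.093],np.load('hood.npy')[2]+np.pi/2)
delta([.561,-.220,.093],np.load('hood.npy')[2]+np.pi/2)
"
```

```text
[ 0.56318444 -0.21830007  0.128     ]
t 2.2 tcp [ 0.5562 -0.2132  0.2158] z [-0.004 -0.008 -1.   ] delta mm [  6.9   5.2 122.8] turn -0.02 q [-0.31  0.5   0.83  1.8  -0.41  1.03 -0.75] F [-0.5 -4.4 -1. ] w 0.0856
t 2.2 tcp [ 0.5562 -0.2132  0.2158] z [-0.004 -0.008 -1.   ] delta mm [  4.5   6.6 122.9] turn -0.02 q [-0.31  0.5   0.83  1.8  -0.41  1.03 -0.75] F [-0.5 -4.4 -1. ] w 0.0856
```

>>> servo_tool([
  [0,5.5,6,0,-0.02],
  [0,5.5,6,0,-0.02],
  [0,5.5,6,25,-0.02],
  [0,5.5,6,50,-0.02],
  [0,5.5,6,75,-0.02],
  [0,5.5,6,100,-0.02],
  [0,5.5,6,118,-0.02],
  [0,5.5,6,122,-0.02],
  [0,5.5,6,122,-0.02],
  [0,5.5,6,122,-0.02],
])

```text
t: 3.03
ee_pos: [0.5626, -0.219, 0.0949]
eef_rot: [[0.988, 0.157, -0.003], [0.157, -0.988, -0.008], [-0.004, 0.007, -1.0]]
contact_force: [-0.6, -0.4, 0.6]
width: 0.0855
```

```bash
python3 -c "
from h import *
delta([.562,-.2195,.093],np.load('hood.npy')[2]+np.pi/2)
from plant import viewer
for n in ('wrist','top'):
  d=viewer.snapshot(n);cv2.imwrite('pics/%s2.png'%n,d['frame'][:,:,::-1]);pickle.dump(d,open(n+'2.pkl','wb'))
"
```

```text
t 3.0333 tcp [ 0.5626 -0.219   0.0949] z [-0.003 -0.008 -1.   ] delta mm [-0.7  0.4  1.9] turn 0.0 q [-0.2   0.66  0.71  1.86 -0.56  0.83 -0.63] F [-0.6 -0.4  0.6] w 0.0855
```

View pics/wrist2.png

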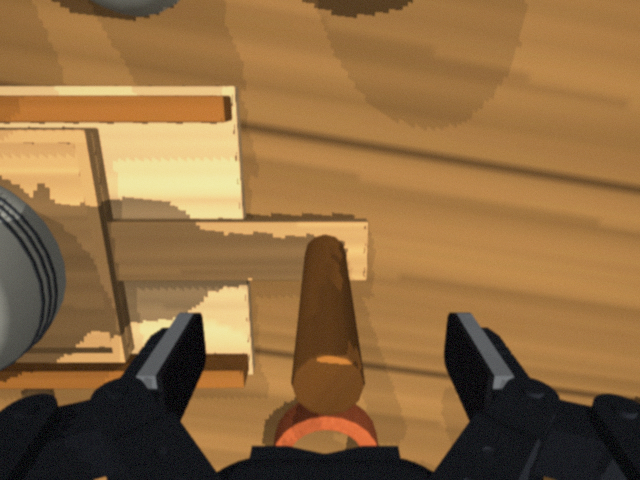

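The post top is at (328,383), centred between the pads (midline x ≈ 325). Closing gently.

>>> servo_tool([
  [80,0,0,0,0],
  [130,0,0,0,0],
  [160,0,0,0,0],
  [175,0,0,0,0],
  [185,0,0,0,0],
  [195,0,0,0,0],
  [210,0,0,0,0],
  [225,0,0,0,0],
  [225,0,0,0,0],
], force=30)

```text
t: 3.88
ee_pos: [0.5631, -0.2196, 0.0957]
eef_rot: [[0.988, 0.156, -0.001], [0.156, -0.988, -0.008], [-0.003, 0.008, -1.0]]
contact_force: [-1.6, -0.7, 2.7]
width: 0.0214
```

```bash
python3 -c "
from h import *
delta(hw(0,-60,.095),np.load('hood.npy')[2]+np.pi/2)
from plant import viewer,manip
s=manip.get_state();O=np.load('hood.npy');c,n=np.cos(O[2]),np.sin(O[2]);print((s['ee_pos'][:2]-O[:2])@np.array([[c,-n],[n,c]]))
d=viewer.snapshot('side');cv2.imwrite('pics/side3.png',d['frame'][:,:,::-1])
"
```

```text
t 3.8833 tcp [ 0.5631 -0.2196  0.0957] z [-0.001 -0.008 -1.   ] delta mm [2.1200e+01 5.9729e+04 4.7280e+02] turn -0.0 q [-0.2   0.66  0.71  1.86 -0.56  0.83 -0.63] F [-1.6 -0.7  2.7] w 0.0214
[ 0.00055366 -0.26908142]
```

View pics/side3.png

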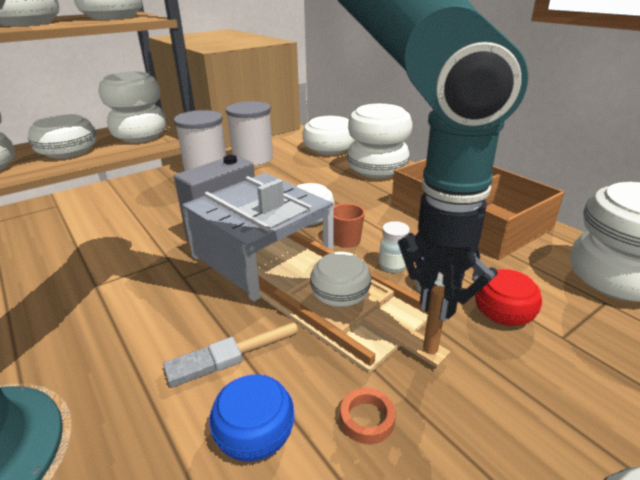

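The post is gripped at a width of 21.4 mm, and the bowl is upright and centred. I'll push along hood +y with a gentle ramp.

>>> servo_tool([
  [225,0,-1,0,0],
  [225,0,-2.5,0,0],
  [225,0,-4.5,0,0],
  [225,0,-7,0,0],
  [225,0,-10,0,0],
  [225,0,-14,0,0],
  [225,0,-19,0,0],
  [225,0,-24,0,0],
  [225,0,-29,-0.2,0],
  [225,0,-34,-0.2,0],
  [225,0,-38,-0.3,0],
  [225,0,-41,-0.3,0],
])

```text
t: 4.93
ee_pos: [0.557, -0.1815, 0.0963]
eef_rot: [[0.988, 0.155, 0.001], [0.155, -0.988, -0.012], [-0.001, 0.012, -1.0]]
contact_force: [1.1, -8.0, 1.8]
width: 0.0212
```

```bash
cat >> h.py <<'E'
def hood():
    from plant import manip
    s=manip.get_state();O=np.load('hood.npy');c,n=np.cos(O[2]),np.sin(O[2]);q=(s['ee_pos'][:2]-O[:2])@np.array([[c,-n],[n,c]])
    F=s['contact_force'][:2]@np.array([[c,-n],[n,c]])
    print("hood mm",np.round(q*1000,1),"z",round(s['ee_pos'][2]*1000,1),"Fhood",np.round(F,1),round(s['contact_force'][2],1),"t",round(s['t'],2))
def snap(n,name,crop=None):
    from plant import viewer
    d=viewer.snapshot(n);im=d['frame'][:,:,::-1]
    if crop: a,b,c,e=crop;im=cv2.resize(im[b:e,a:c],None,fx=3,fy=3,interpolation=cv2.INTER_CUBIC)
    cv2.imwrite('pics/%s.png'%name,im);pickle.dump(d,open(name+'.pkl','wb'));return d
E
python3 -c "
from h import *
hood();snap('side','side4',(180,160,460,360))
"
```

```text
hood mm [   0.5 -230.5] z 96.3 Fhood [-0.2 -8.1] 1.8 t 4.93
```

View pics/side4.png

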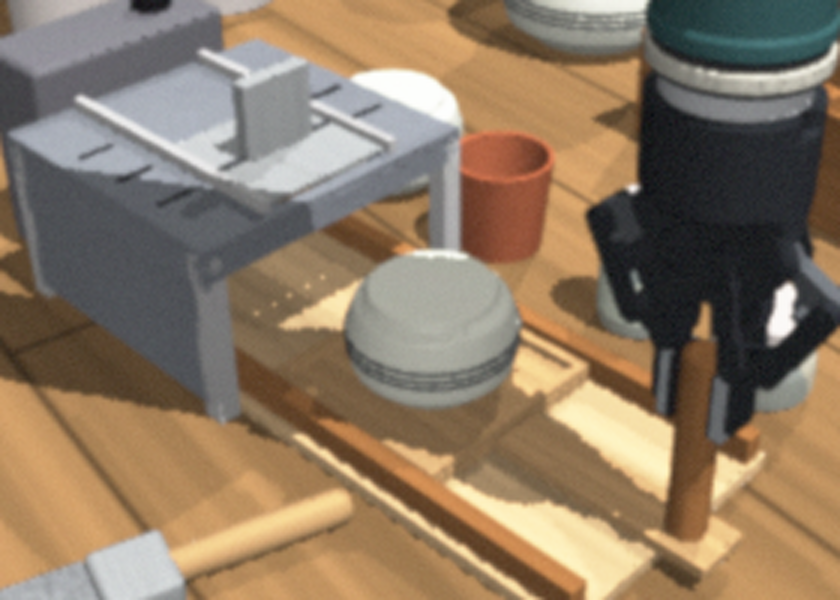

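The tray, bowl and post are moving together, with about 8 N of push. Continuing.

>>> servo_tool([
  [225,0,-4,0,0],
  [225,0,-7,0,0],
  [225,0,-11,-0.1,0],
  [225,0,-16,-0.2,0],
  [225,0,-21,-0.3,0],
  [225,0,-27,-0.3,0],
  [225,0,-33,-0.4,0],
  [225,0,-39,-0.4,0],
  [225,0,-45,-0.5,0],
  [225,0,-51,-0.6,0],
  [225,0,-56,-0.7,0],
  [225,0,-60,-0.8,0],
])

```text
t: 5.98
ee_pos: [0.548, -0.1237, 0.0968]
eef_rot: [[0.988, 0.154, 0.002], [0.154, -0.988, -0.015], [-0.0, 0.015, -1.0]]
contact_force: [1.0, -8.3, 2.6]
width: 0.021
```

```bash
python3 -c "
from h import *
hood();snap('side','side5',(180,160,460,360))
"
```

```text
hood mm [   0.7 -172. ] z 96.8 Fhood [-0.3 -8.3] 2.6 t 5.98
```

View pics/side5.png

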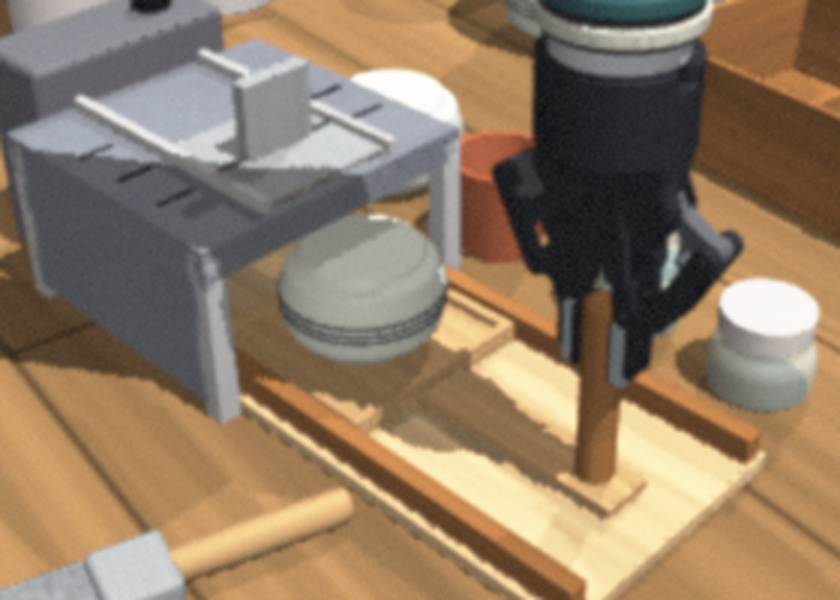

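>>> servo_tool([
  [225,0,-4,0,0],
  [225,0,-8,0,0],
  [225,0,-12,0,0],
  [225,0,-18,0,0],
  [225,-0.2,-24,0,0],
  [225,-0.2,-31,-0.1,0],
  [225,-0.3,-38,-0.2,0],
  [225,-0.3,-45,-0.2,0],
  [225,-0.4,-52,-0.3,0],
  [225,-0.5,-59,-0.4,0],
  [225,-0.5,-65,-0.4,0],
  [225,-0.5,-70,-0.5,0],
])

```text
t: 7.03
ee_pos: [0.5372, -0.0559, 0.0967]
eef_rot: [[0.988, 0.153, 0.004], [0.153, -0.988, -0.017], [0.001, 0.018, -1.0]]
contact_force: [0.8, -8.4, 2.7]
width: 0.0215
```

```bash
python3 -c "
from h import *
hood();snap('side','side6',(180,160,460,360))
"
```

```text
hood mm [   0.6 -103.3] z 96.7 Fhood [-0.5 -8.4] 2.7 t 7.03
```

View pics/side6.png

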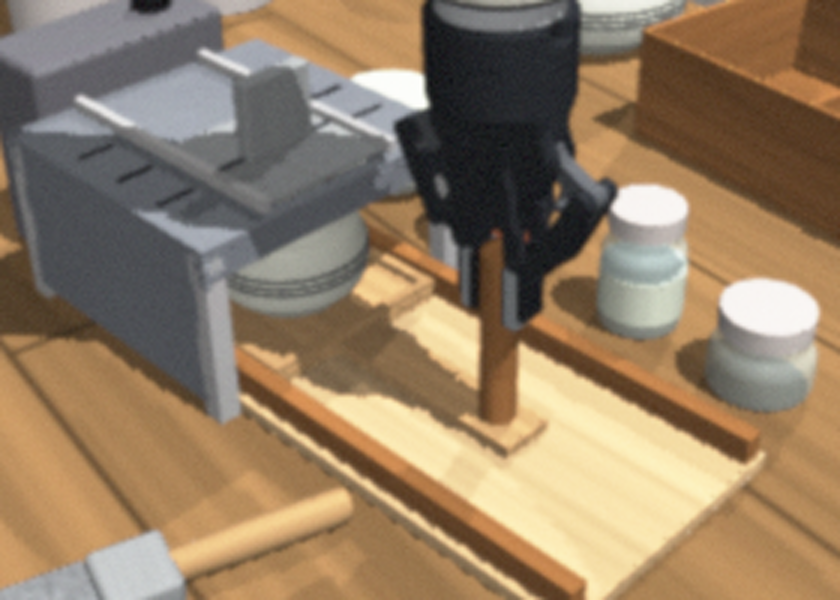

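>>> servo_tool([
  [225,0,-4,0,0],
  [225,0,-8,0,0],
  [225,0,-12,0,0],
  [225,-0.1,-17,0,0],
  [225,-0.2,-22,0,0],
  [225,-0.3,-27,0,0],
  [225,-0.3,-31,0,0],
  [225,-0.4,-34,0,0],
  [225,-0.4,-36,0,0],
  [225,-0.4,-38,0,0],
  [225,-0.4,-39.5,0,0],
  [225,-0.4,-41,0,0],
])

```text
t: 8.08
ee_pos: [0.531, -0.0171, 0.0966]
eef_rot: [[0.988, 0.151, 0.006], [0.151, -0.988, -0.019], [0.003, 0.02, -1.0]]
contact_force: [1.5, -9.2, 4.1]
width: 0.0213
```

```bash
python3 -c "
from h import *
hood();snap('side','side7',(180,160,460,360))
"
```

```text
hood mm [  0.6 -64. ] z 96.6 Fhood [ 0.1 -9.3] 4.1 t 8.08
```

View pics/side7.png

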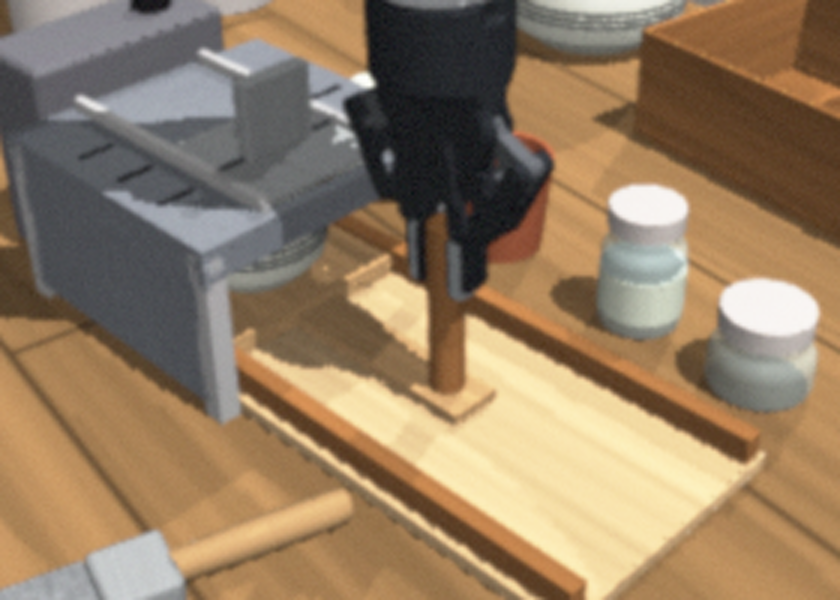

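>>> servo_tool([
  [225,0,-2,0,0],
  [225,0,-2.6,0,0],
  [225,0,-3.2,0,0],
  [225,0,-3.8,0,0],
  [225,0,-4.4,0,0],
  [225,0,-5,0,0],
  [225,0,-5.5,0,0],
  [225,0,-6,0,0],
])

```text
t: 8.8
ee_pos: [0.5307, -0.0139, 0.0971]
eef_rot: [[0.989, 0.149, 0.008], [0.149, -0.989, -0.023], [0.004, 0.023, -1.0]]
contact_force: [1.1, -9.1, 5.0]
width: 0.0211
```

```bash
python3 -c "
from h import *
hood()
"
```

```text
hood mm [  0.8 -60.8] z 97.1 Fhood [-0.4 -9.1] 5.0 t 8.8
```

>>> servo_tool([
  [225,0,-3,0,0],
  [225,0,-3.6,0,0],
  [225,0,-4.2,0,0],
  [225,0,-4.8,0,0],
  [225,0,-5.4,0,0],
  [225,0,-6,0,0],
])

```text
t: 9.3
ee_pos: [0.5308, -0.0121, 0.0979]
eef_rot: [[0.989, 0.146, 0.011], [0.146, -0.989, -0.027], [0.007, 0.029, -1.0]]
contact_force: [2.2, -12.6, 5.7]
width: 0.0213
```

```bash
python3 -c "
from h import *
hood();snap('side','side8',(180,160,460,360));snap('top','top8',(110,170,310,320))
"
```

```text
hood mm [  1.1 -59. ] z 97.9 Fhood [  0.2 -12.8] 5.7 t 9.3
```

View pics/top8.png

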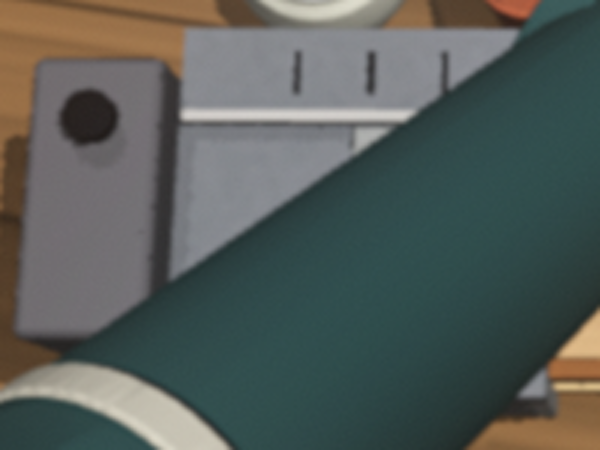

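View pics/side8.png

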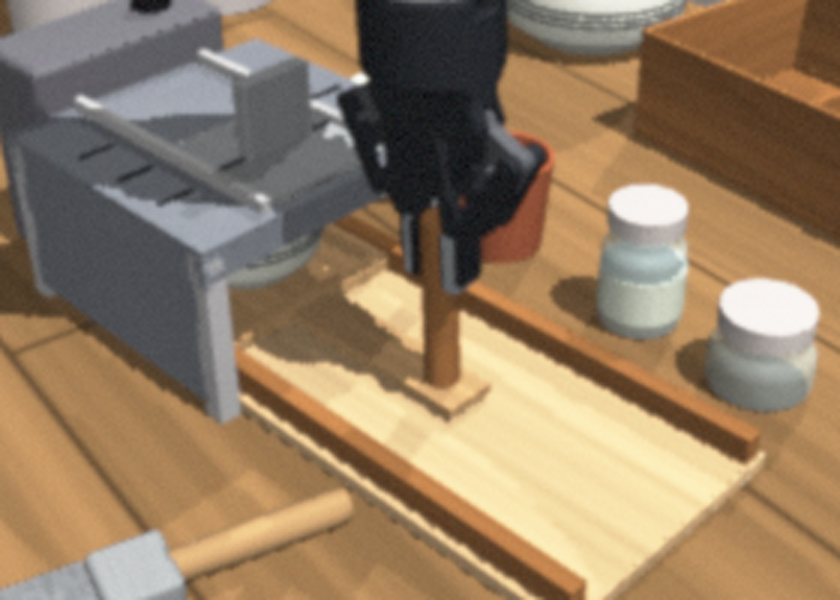

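>>> servo_tool([
  [225,0,-4,0,0],
  [225,0,-5,0,0],
  [225,0,-6,0,0],
  [225,0,-7,0,0],
  [225,0,-8,0,0],
  [225,0,-8,0,0],
])

```text
t: 9.9
ee_pos: [0.5322, -0.011, 0.0995]
eef_rot: [[0.99, 0.141, 0.018], [0.142, -0.989, -0.035], [0.013, 0.038, -0.999]]
contact_force: [3.4, -16.3, 6.6]
width: 0.0213
```

```bash
python3 -c "
from h import *
hood();snap('side','side9',(180,160,460,360))
"
```

```text
hood mm [  2.7 -58.2] z 99.5 Fhood [  0.8 -16.6] 6.6 t 9.9
```

View pics/side9.png

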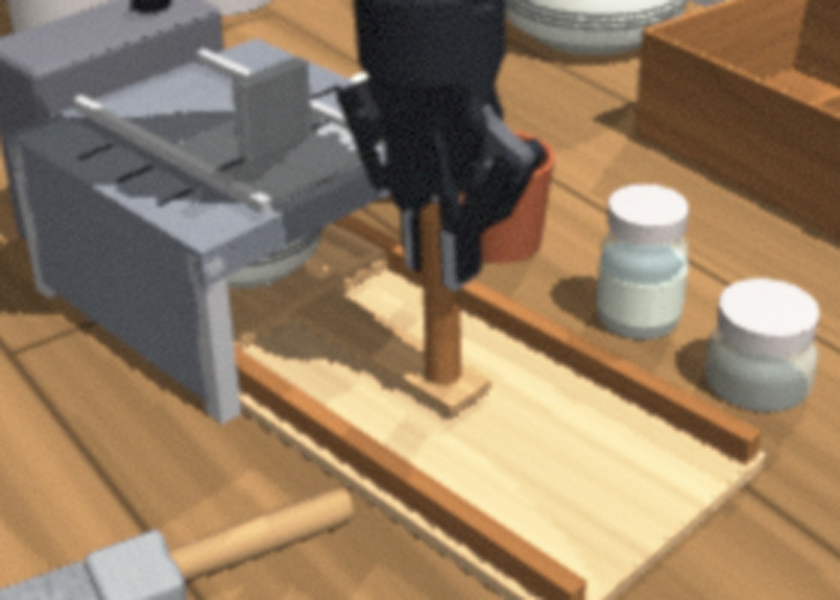

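The tongue corner stayed at (490,381) while the force rose from 9 to 17 N, so the tray is at the stop. The high push is starting to tip the tool, so I'll relax it before letting go.

>>> servo_tool([
  [225,-1,-1,1,0],
  [225,-1.5,-0.5,2,0],
  [225,-1.5,0,2.5,0],
  [225,-1.5,0,2.5,0],
])

```text
t: 10.28
ee_pos: [0.5313, -0.0125, 0.0974]
eef_rot: [[0.99, 0.14, 0.019], [0.141, -0.989, -0.036], [0.014, 0.039, -0.999]]
contact_force: [2.0, -6.4, 5.1]
width: 0.0214
```

```bash
python3 -c "
from h import *
hood();snap('side','side10',(180,160,460,360))
"
```

```text
hood mm [  1.6 -59.5] z 97.4 Fhood [ 1.  -6.6] 5.1 t 10.28
```

View pics/side10.png

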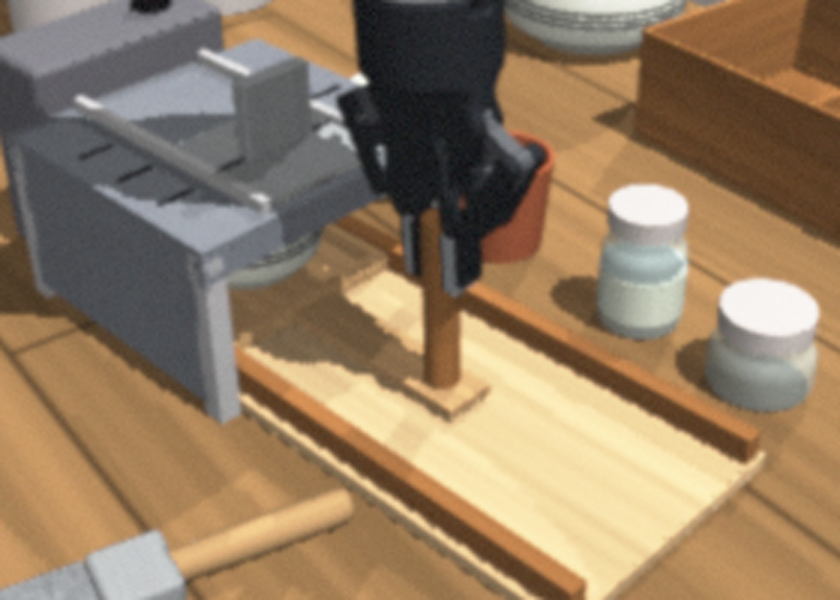

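>>> servo_tool([
  [190,0,0,0.5,0],
  [160,0,0,0.5,0],
  [120,0,0,0,0],
  [60,0,0,0,0],
  [0,0,0,0,0],
  [0,0,0,0,0],
  [0,0,0,0,0],
])

```text
t: 10.92
ee_pos: [0.5311, -0.0122, 0.0973]
eef_rot: [[0.99, 0.14, 0.019], [0.141, -0.989, -0.036], [0.014, 0.039, -0.999]]
contact_force: [-0.2, -0.3, 0.1]
width: 0.0848
```

```bash
python3 -c "
from h import *
hood();snap('side','side11',(180,160,460,360));snap('wrist','w11')
delta([.5,0,.1],np.load('hood.npy')[2]+np.pi/2)
"
```

```text
hood mm [  1.5 -59.2] z 97.3 Fhood [-0.2 -0.3] 0.1 t 10.92
t 11.0167 tcp [ 0.5312 -0.0123  0.0974] z [ 0.019 -0.036 -0.999] delta mm [-29.1 -16.5  -3.7] turn -0.017 q [-0.65  0.56  0.76  2.05 -0.53  0.72 -1.  ] F [ 0.7 -0.4 -0.3] w 0.0854
```

View pics/side11.png

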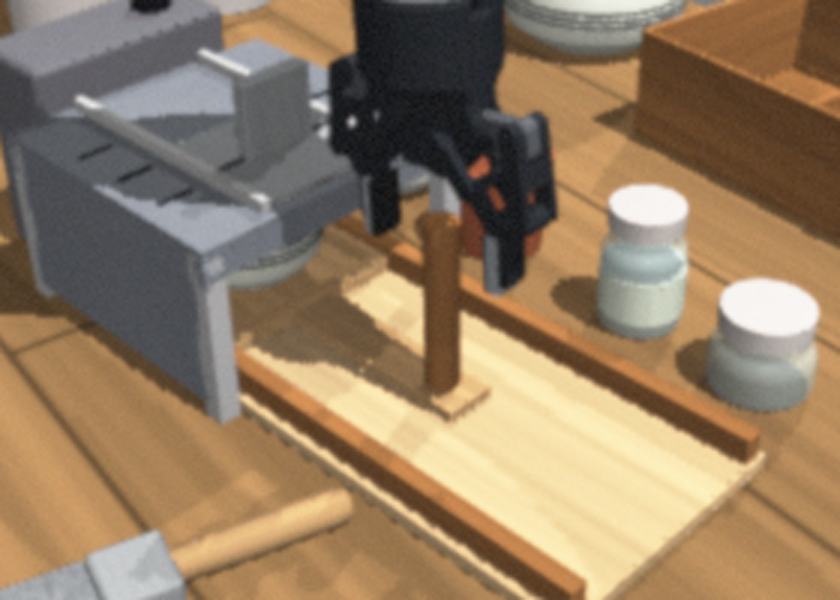

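View pics/w11.png

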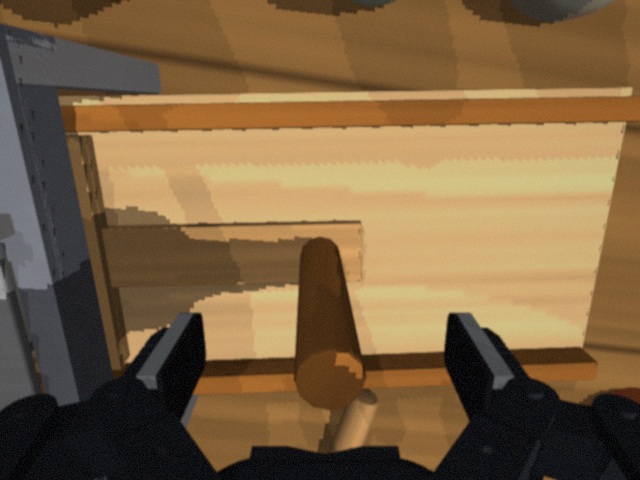

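The post is free and the tongue stayed put: its corner is at (490,392) against (490,381) earlier, and it no longer tilts. I'll check the tray position from the wrist view, using its rear edge (93–125, 135–362) against the strip end.

Run:
```python
from h import *
w=pickle.load(open('w11.pkl','rb'));O=np.load('hood.npy');c,n=np.cos(O[2]),np.sin(O[2]);M=np.array([[c,-n],[n,c]])
f=lambda d,u,v,z:np.round((onz(d,u,v,z)[:2]-O[:2])@M*1000,1)
print("rim rear",f(w,93,135,.024),f(w,125,362,.024))
print("strip end",f(w,632,98,.028),f(w,597,360,.028))
print("post top",f(w,329,380,.128), "tongue end",f(w,362,250,.018))
t=pickle.load(open('top0.pkl','rb'));print("tongue end before",f(t,737/4+290,328/4+170,.018),"rear rim before")
s=pickle.load(open('side11.pkl','rb'))
S=lambda u,v:(u/3+180-.33,v/3+160-.33)
print("side post top",f(s,*S(440,224),.128),"strip end", f(s,*S(757,447),.024))
s0=pickle.load(open('side0.pkl','rb'))
im=s['frame'][:,:,::-1];cv2.imwrite('pics/s11z.png',cv2.resize(im[220:310,250:370],(800,600),interpolation=cv2.INTER_CUBIC))
```

```text
rim rear [67.1 48.7] [-58.8  53.5]
strip end [  79.5 -209.8] [ -66.4 -219.3]
post top [  1.7 -58.5] tongue end [  2.5 -81.9]
tongue end before [  -1. -293.] rear rim before
side post top [ -2.9 -63.2] strip end [  71.2 -226.6]
```

View pics/s11z.png

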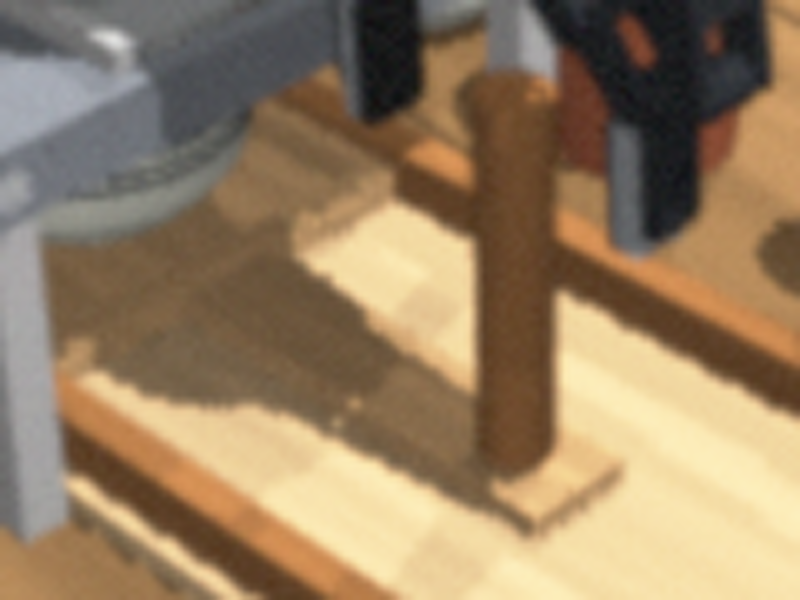

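The evidence that the tray is home:
- **Travel:** 209.6 mm, which puts the tray centre at about 120 mm.
- **Force:** it rose with almost no further motion.
- **Post:** the wrist view puts it at hood y = -58.5 mm, with about 1 mm of frame bias.

Next I'll lift and go over the fin.

```bash
python3 -c "
from h import *
hw2=lambda x,y,z:hw(x/1000,y/1000,z)
delta(hw2(0,-59,.215),np.load('hood.npy')[2]+np.pi/2)
delta(hw2(0,77.8,.215),np.load('hood.npy')[2]+np.pi/2)"
```

```text
t 11.0167 tcp [ 0.5312 -0.0123  0.0974] z [ 0.019 -0.036 -0.999] delta mm [ 1.000e-01  4.200e+00 -1.176e+02] turn -0.017 q [-0.65  0.56  0.76  2.05 -0.53  0.72 -1.  ] F [ 0.7 -0.4 -0.3] w 0.0854
t 11.0167 tcp [ 0.5312 -0.0123  0.0974] z [ 0.019 -0.036 -0.999] delta mm [  -2.2 -132.5 -122.9] turn -0.017 q [-0.65  0.56  0.76  2.05 -0.53  0.72 -1.  ] F [ 0.7 -0.4 -0.3] w 0.0854
```

>>> servo_tool([
  [0,0,1,-20,0],
  [0,0,2,-50,0],
  [0,0,3,-85,0],
  [0,0,4,-112,0],
  [0,0,4,-120,0],
  [0,0,-20,-121,-0.01],
  [0,-1,-50,-121,-0.02],
  [0,-1,-85,-122,-0.02],
  [0,-2,-115,-123,-0.02],
  [0,-2,-130,-123,-0.02],
  [0,-2,-132.5,-123,-0.02],
  [0,-2,-132.5,-123,-0.02],
])

```text
t: 12.02
ee_pos: [0.5078, 0.1237, 0.2145]
eef_rot: [[0.987, 0.162, 0.018], [0.163, -0.986, -0.037], [0.012, 0.039, -0.999]]
contact_force: [1.1, -0.2, 0.4]
width: 0.0851
```

```bash
python3 -c "
from h import *
hood();snap('wrist','w12')
"
```

```text
hood mm [-0.2 78.7] z 214.5 Fhood [ 1.1 -0.3] 0.4 t 12.02
```

View pics/w12.png

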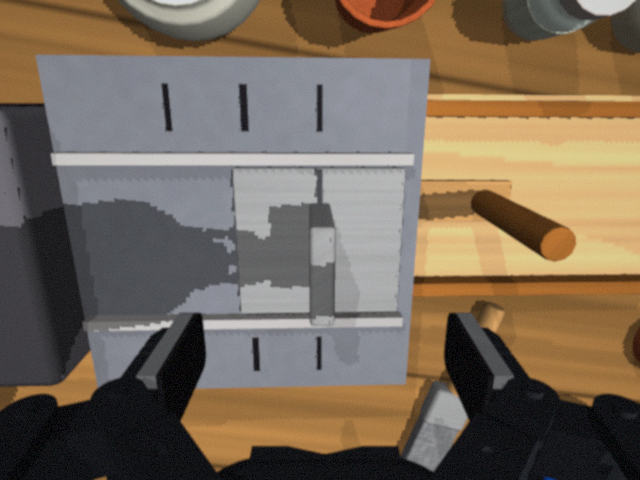

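The fin top spans u 311–335 and v 227–318, centred between the fingers (mid 325). The shutter is shut, with the fin level with the first marks at u = 319.

```bash
python3 -c "
from h import *
w=pickle.load(open('w12.pkl','rb'));O=np.load('hood.npy');c,n=np.cos(O[2]),np.sin(O[2]);M=np.array([[c,-n],[n,c]])
f=lambda d,u,v,z:np.round((onz(d,u,v,z)[:2]-O[:2])@M*1000,1)
print(f(w,323,273,.172),f(w,311,228,.172),f(w,335,228,.172),f(w,319,108,.118),f(w,243,108,.118),f(w,167,108,.118),f(w,319,352,.118),f(w,256,353,.118))
delta(hw(0,.0782,.143),O[2]+np.pi/2)
delta(hw(0,.0782,.2145),O[2]+np.pi/2)
"
```

```text
[ 3.3 78.7] [25.  84.2] [24.9 73.5] [75.4 79.3] [ 75.2 119.5] [ 75.  159.1] [-74.1  79.1] [-74.  119.2]
t 12.0667 tcp [0.5082 0.1223 0.2148] z [ 0.019 -0.037 -0.999] delta mm [-0.8 -3.8 71.7] turn 0.003 q [-1.06  0.37  0.91  1.99 -0.31  0.93 -1.41] F [ 0.7 -0.2  0.8] w 0.0855
t 12.0667 tcp [0.5082 0.1223 0.2148] z [ 0.019 -0.037 -0.999] delta mm [ 0.1 -1.   0.3] turn 0.003 q [-1.06  0.37  0.91  1.99 -0.31  0.93 -1.41] F [ 0.7 -0.2  0.8] w 0.0855
```

>>> servo_tool([
  [0,-0.2,-2,10,0],
  [0,-0.4,-2.5,28,0],
  [0,-0.5,-3,46,0],
  [0,-0.7,-4,60,0],
  [0,-0.8,-4,68,0],
  [0,-0.8,-4,71,0],
  [0,-0.8,-4,71,0],
  [0,-0.8,-4,71,0],
])

```text
t: 12.73
ee_pos: [0.5086, 0.1227, 0.144]
eef_rot: [[0.987, 0.159, 0.019], [0.159, -0.987, -0.037], [0.013, 0.04, -0.999]]
contact_force: [0.4, 0.5, -0.2]
width: 0.0854
```

```bash
python3 -c "
from h import *
hood();snap('wrist','w13');snap('side','side13',(180,120,460,320))
"
```

```text
hood mm [ 0.4 77.6] z 144.0 Fhood [0.5 0.5] -0.2 t 12.73
```

View pics/w13.png

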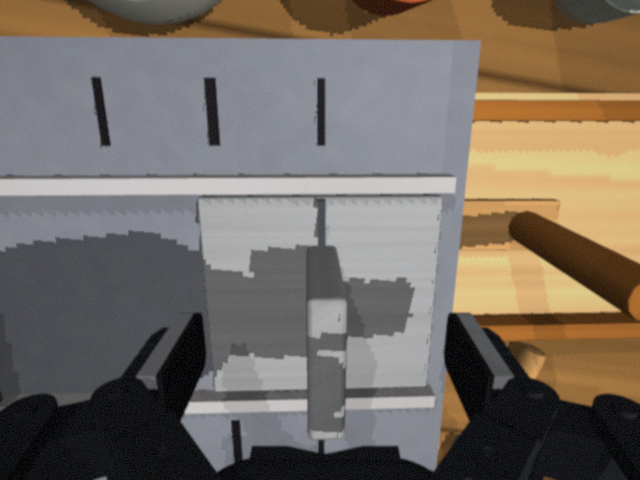

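View pics/side13.png

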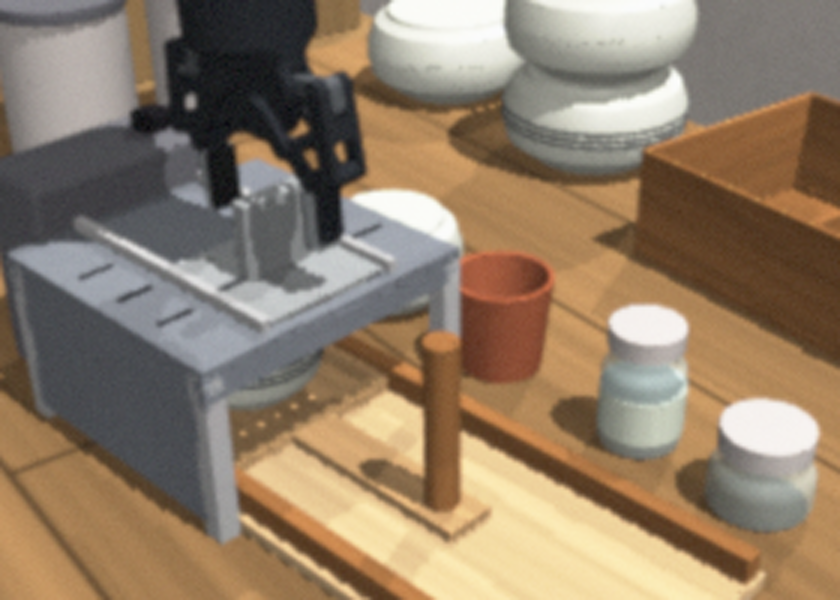

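The fin sits between the pads (u 308–346), clear of the plate. Closing.

>>> servo_tool([
  [90,0,0,0,0],
  [150,0,0,0,0],
  [185,0,0,0,0],
  [205,0,0,0,0],
  [220,0,0,0,0],
  [240,0,0,0,0],
  [245,0,0,0,0],
  [245,0,0,0,0],
], force=50)

```text
t: 13.5
ee_pos: [0.5087, 0.123, 0.1446]
eef_rot: [[0.987, 0.158, 0.02], [0.159, -0.987, -0.036], [0.014, 0.039, -0.999]]
contact_force: [0.4, -2.8, 0.2]
width: 0.0118
```

```bash
python3 -c "
from h import *
hood();snap('wrist','w14');snap('side','side14',(180,120,460,320))
"
```

```text
hood mm [ 0.6 77.8] z 144.6 Fhood [-0.  -2.8] 0.2 t 13.5
```

View pics/w14.png

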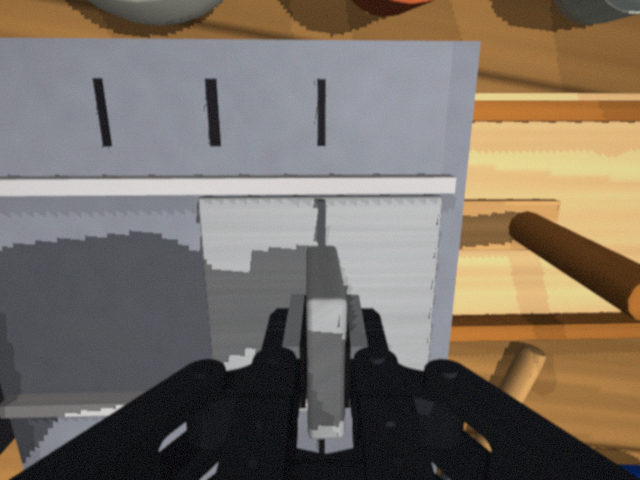

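The fin is gripped at 11.8 mm. Sliding it 40 mm open.

>>> servo_tool([
  [245,0,-2,0,0],
  [245,0,-5,-0.2,0],
  [245,0,-9,-0.4,0],
  [245,0,-14,-0.6,0],
  [245,0,-19,-0.8,0],
  [245,0,-24,-1,0],
  [245,0,-29,-1.1,0],
  [245,0,-33,-1.3,0],
  [245,0,-37,-1.5,0],
  [245,0,-40,-1.6,0],
  [245,0,-42,-1.6,0],
  [245,0,-42,-1.6,0],
])

```text
t: 14.6
ee_pos: [0.5023, 0.1632, 0.1446]
eef_rot: [[0.987, 0.157, 0.021], [0.158, -0.987, -0.038], [0.014, 0.041, -0.999]]
contact_force: [0.8, -8.0, 0.8]
width: 0.0118
```

```bash
python3 -c "
from h import *
hood();snap('wrist','w15')
hood();snap('side','side15',(180,120,460,320))
hood()
"
```

```text
hood mm [  0.6 118.5] z 144.6 Fhood [-0.4 -8.1] 0.8 t 14.6
hood mm [  0.5 118.4] z 144.5 Fhood [ 0.7 -9.1] 0.2 t 14.65
hood mm [  0.6 118.3] z 144.6 Fhood [ 0.5 -7.8] 0.7 t 14.7
```

View pics/w15.png

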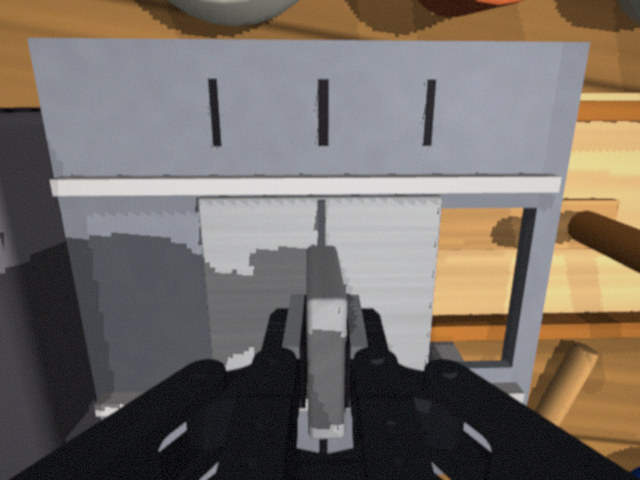

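View pics/side15.png

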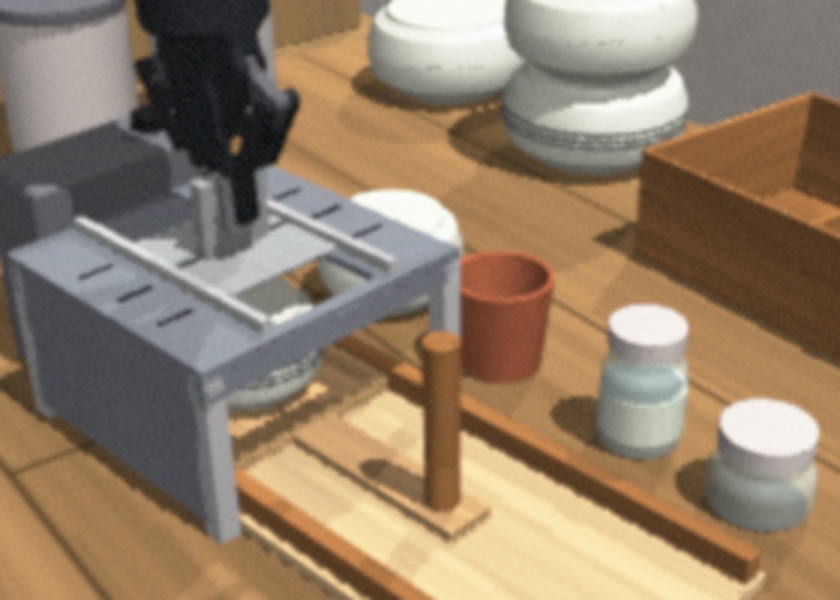

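The seam and fin are level with the middle marks (seam u = 321, marks u = 323, at 2.75 px/mm). The vent is half uncovered, and the tray and bystanders haven't moved. A last check is that the bowl is still centred, using its silhouette.

Run:
```python
from h import *
s=pickle.load(open('side0.pkl','rb'));s1=pickle.load(open('side15.pkl','rb'))
O=np.load('hood.npy');c,n=np.cos(O[2]),np.sin(O[2]);M=np.array([[c,-n],[n,c]])
f=lambda d,u,v,z:np.round((onz(d,u,v,z)[:2]-O[:2])@M*1000,1)
# same silhouette features (right extreme of dark band; bottom) before/after, at z=.04 / .02
print("right before",f(s,547*.35+180,355*.35+160,.045),"after",f(s1,322/3+180,345/3+120,.045))
print("bottom before",f(s,458*.35+180,418*.35+160,.02),"after",f(s1,258/3+180,410/3+120,.02))
im=s1['frame'][:,:,::-1];cv2.imwrite('pics/s15z.png',cv2.resize(im[190:280,230:350],(800,600),interpolation=cv2.INTER_CUBIC))
a=s['frame'][:,:,::-1];cv2.imwrite('pics/s0z.png',cv2.resize(a[240:330,280:400],(800,600),interpolation=cv2.INTER_CUBIC))
```

```text
right before [  31.8 -132.8] after [39.  84.8]
bottom before [ -22.9 -113.4] after [-15.8  86.5]
```

View pics/s15z.png

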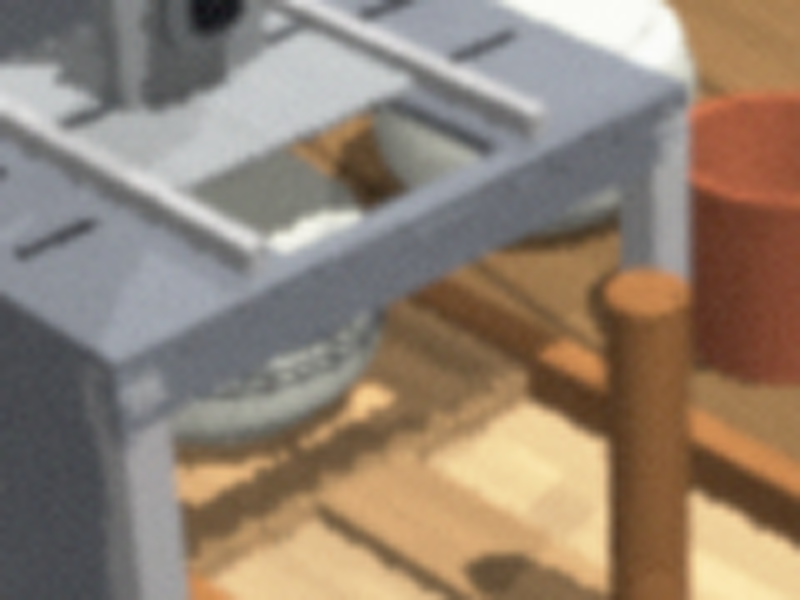

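View pics/s0z.png

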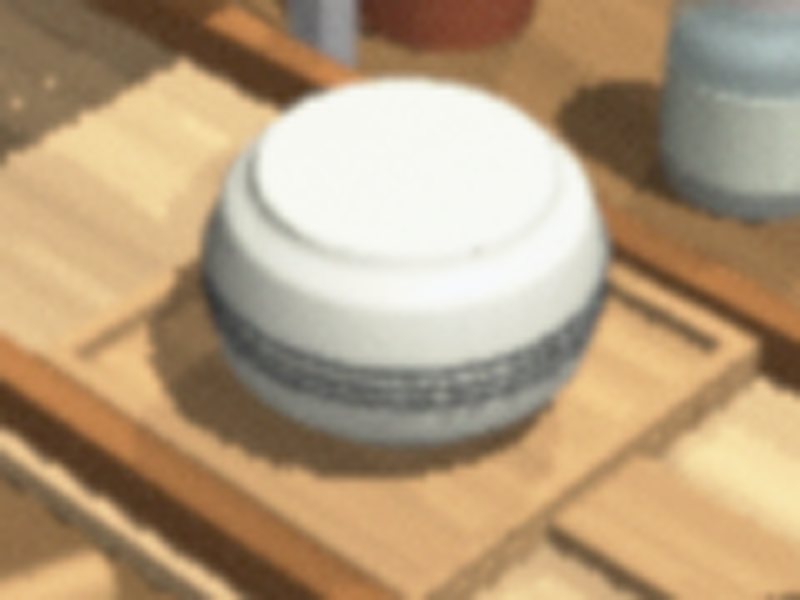

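```bash
python3 -c "
from h import *
hood()
from plant import manip
print(manip.sign_off())
hood()"
```

```text
hood mm [  0.6 118.3] z 144.6 Fhood [ 0.5 -7.8] 0.7 t 14.7
the job is handed in; nothing more can be done
None
the job is handed in; nothing more can be done
```

The tray is home against the end stop with the bowl upright on it. I handed the job in at 14.7 s with the shutter still held half open.

**Tray:** I gripped the post from above and pushed 209.6 mm along the guide. The push force rose from about 9 N to 17 N with almost no further motion. The measured tray centre is at about 120 mm, allowing for roughly 1 mm of error in my hood frame. Near the end the high push began to lift the tray's rear slightly, so I eased off before letting go. The tray settled and did not move back.

**Shutter:** The vent stayed shut until the tray was home. The fin then travelled 40.5 mm and sits level with the middle marks to within about 0.7 mm. It is held against about 8 N of spring force with a 50 N grip setting.

**Checks that were less exact:**
- **Bowl centring:** the side view shows the bowl upright and centred to within a few millimetres. The silhouette comparison differs by about 3 mm, and the canopy hides part of it.
- **Post position:** the side camera alone puts the post about 4 mm short of where the wrist camera and arm reading put it. It already read about 2 mm short at the start. I trusted the stop force and the arm's travel instead.

The jars, cup, spare bowl and look-alikes were not touched.

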